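Load a die hanger on the gravity rail

TASK

Take the roller hanger that carries the cutting die by its wooden tab and hook it over the sloped rail in the loading bay at the high end, above the spring gate, feeling both rollers gently onto the bar while you still hold it; never press it hard on the rail or the gate and do not drop it on. Still holding it, push it down along the rail through the gate, then, once the gate has closed behind it, let go there so that it rolls by itself to the stop and rests against it. Leave the other things on the bench where they are.

Things in the scene. Friction and masses are not known exactly. Their poses are not given: they have to be found in the camera images.
- hanger: roller hanger, about 0.4 kg (+-20 %), standing on the table; origin at the centre of its underside, z up. Foot: a hollow steel cutting die 56 (x) x 60 (y) x 28 mm. A 4 mm side plate rises on the -x side only (x -25 to -21 mm) and carries two rollers and the tab: a C-shaped hook open to +x, facing as the stand does when hung
- hanger_grip (a point): centre of the hanger's wooden grip tab, 165 mm above its underside; tab 12 mm (x) x 36 mm (y), 143 to 183 mm high, straight above the rollers: pinch it across x. Axes as the hanger's
- hanger_tread (a point): midway between the two white rollers at the bottom of their treads, 103 mm above the hanger's underside; lies on the rail's top edge when hung. Axes as the hanger's. Rollers 50 mm apart along y, tread radius 12 mm, 12 mm wide; flanges radius 18 mm, out to x +-11 mm. The rail must enter from +x between the foot's top (75 mm below this point) and the flanges (6 mm below it)
- stand: fixed, rigid stand of the gravity rail; origin on the table below the rail's middle, z up. Rail: straight steel bar at x = 0 along y, 8 mm thick, 22 mm deep, y -225 to +225 mm, posts at y +-215 mm. It falls from its high +y end towards -y by 0.115 to 0.165 rad; its top edge at y = 0 is 190 to 210 mm up. Clamp screws set height and slope, which vary and are not in this pose: find them by touch or sight
- bay (a point): point on the table (height 0) below the middle of the loading bay, at y = +130 mm of the stand, axes as the stand's; the rail's top edge is 205 to 232 mm above it. Bring the hanger on from the stand's -x side with its x and y axes along the stand's; hanger_tread may be 20 mm either way along y
- stop (a point): point on the table (height 0) below where hanger_tread comes to rest, at y = -132 mm of the stand, when the lower roller meets the stop block at the rail's low end (block face at y = -175 mm, 24 mm tall above the rail)
- gate (a joint): one-way spring gate, rad: aluminium finger 47 mm long lying across the rail at y = +55 mm of the stand, 4 to 15 mm above its top edge, pivot pin 45 mm to +x. 0 = closed. A hanger pushed towards -y swings it to about 0.8 against a spring (about 2 to 8 N) and rubs past its tip; it snaps shut behind the second roller once hanger_tread is past y = -25 mm. A hanger left above it is held back
- maul: upright white-headed mallet with a brass collar and dark wooden handle, 62 mm wide, 182 mm tall; origin at the centre of its underside. Leave it alone
- slab: black square cutting slab, 120 x 120 x 30 mm, lying below the rail; origin under its centre. Leave it alone
- dish: terracotta dish, 100 mm across, 45 mm tall; origin under its centre. Leave it alone
- buckle: flat brass belt buckle lying on the slab, 46 x 44 x 6 mm; origin under its centre. Leave it alone
- awl: awl with a handle, 150 mm long, lying on the table along its x axis. Leave it alone
- rivets: small amber jar of rivets with steel lid, 56 mm wide, 60 mm tall; origin under its centre. Leave it alone
- stamps: fixed wooden block of steel stamps, 90 x 130 mm, 83 mm tall with the stamps; origin under its centre; leave it alone
Things that resemble listed ones, but are neither listed nor needed, are in the scene too. What is shaped like the hanger but blue is not meant.

How it is judged:
By the outcome, as a careful person would: the job done as asked, in the order asked, and still so for the second after the job is handed in, with the robot touching nothing.
It also fails if it takes over 69 s, if anything falls off the work surface, if the arm or the gripper's body presses on something with over 40 N, if the wrist force passes 120 N, or if a joint passes its speed limit or range.

ROBOT

A 6-joint arm with a two-finger parallel gripper is mounted at the origin on the work surface. World frame = base frame: x ahead of the robot, y to its left, z up, the work surface at z = 0. Lengths are in m, angles in rad, forces in N, time in s.
With the tool pointing down it reaches from about 0.325 to 0.75 m from the base axis. Payload 7.6 kg.
Tool frame: the origin (TCP) lies on the centre line of the jaws, within the pads' length; the fingertips stand arm.tcp_to_tips ahead of it and the grasp point (between the pads) is the TCP (arm.tcp_to_tips is the distance from the TCP to the fingertips, in m); z points along the fingers, y is the line along which they close (so a half turn about z gives the same grasp; the last joint's range is limited). The gripper opens to 85 mm and grips with 20 to 120 N. Pads are 22 mm wide; open, the fingers measure 114 mm over their backs; the gripper's body (76 mm by 85 mm) begins 54 mm behind the grasp point. The pads swing forward as they close: fully open they stand 13 mm farther back than shut.
Start: joints at [-1.224, 0.052, 1.401, -0, 1.689, -0.07], TCP at [0.213, -0.48, 0.25] pointing down, gripper open.
Joint ranges: [-2.9, 2.9], [-0.91, 2.17], [0.12, 2.37], [-1.06, 4.2], [0.26, 2.73], [-2.93, 2.93]. Speed limits (rad/s): [2.57, 2.57, 3.01, 3.14, 3.14, 3.14].

INTERFACE

Orientations are given as a unit quaternion [x, y, z, w].
In Python, from bench import arm gives the robot as it stands. The module is installed in compiled form; this text tells all that it offers.
- The arm moves only by the tool move_arm, never from a script. Its argument "targets" is a list of rows, each a list of 7 numbers: the shift along the tool's x, y, z in cm, then the turn, a rotation vector about the tool's x, y, z in rad, then the closure, from -1 (fully open) to 1 (shut), so that 0 is half open. In form: [[tx, ty, tz, wx, wy, wz, jaw], ...]. A call has 1 to 5 rows; each row shifts and turns the commanded pose from where the row before left it, along the tool's axes as they then stand; what a row does not reach is not made up. A row lasts 1/12 s, in which the tool goes at most 41.7 mm and 7.16 degrees, less where a joint would pass 70% of its speed; a pose out of reach is approached as far as the arm can. A call with a gripper value outside its range is refused whole. The fingers move at their own pace and stop on an object; "grip_force" is the grip in N (left out, the last holds). Time passes only in rows, so rows that do not move let the fingers close. It gives the time, the measured TCP pose, the force, the opening and the grip force at its end, in the units of the state.
- arm.sense(): the state, without advancing time (a new reading comes with each control period).
- arm.camera(name): name is "scene" or "top" or "wrist"; returns the picture (480x640x3 uint8, blue, green, red); there is no depth.
- arm.get_calibration(name): a dict with "vertical_fov" (degrees; the focal length in pixels is half the picture's height over the tangent of half this angle, whatever the lens; pixels are square), "cx", "cy" (the principal point, pixels), "eye" and "attitude" of the camera in the world. Camera axes: x right, y down, z forward; pixel columns grow to the right and rows downward; lengths in m; the calibration is good to about 2 mm. A picture is of the moment at which its call begins: read the wrist's pose just before it. get_calibration takes no time and is no camera call; for the wrist camera it gives the pose at the moment of the call.
- arm.job_done(): hands the job in; it is judged then, once.
Trained networks look in the newest picture that a camera, given by its name, has taken for a name from the list of things; names that differ only in an ending like _2 or _b are one class to them, and where a whole thing is asked for, a point or a joint stands for the part that bears it (a point fixed in the world has none). Each returns a list of dicts, best first, with "p" (0 to 1); they miss things now and then, are a little off and sometimes report something else, mostly with a low value. They report only what shows in the picture. A call takes as long as a camera call. They do not tell look-alikes from the thing itself.
- arm.outline_of(camera, target): "pixels" (480x640 bool, what is visible of it) and "at" ([column, row] in pixels, amid what is visible of it).
- arm.place_of(camera, target): "at" ([column, row] in pixels: a listed point, or the origin of a listed thing).
The state is a dict: "t": time; "qpos": joint angles; "joint_velocities": joint speeds; "joint_torque": joint torques, N m; "eef_pos": TCP position; "orientation": TCP orientation; "contact_force": force on the tool from outside, world axes, zero at the start; "ft_torque": the same for the moment, N m; "width": finger opening in m; "gripper_force": force on a finger pad.
Only numpy, scipy, OpenCV 4.12 (cv2) and the standard library are available. Lean on these libraries where they do the work, as an engineer would, in place of code of your own. Each camera call takes 0.05 s, during which the arm holds its last target. There are 200 camera calls.

## Working session

There is one attempt and no reset: what is moved stays moved. The work goes in short steps, Python scripts to look and compute and a tool call to move; the robot and the scene stay as the last step left them, time stands still between calls to the robot, and variables do not carry over. Pictures are saved under pics/ and viewed, at most 10 in all, crops included, and the job is handed in when it is done.

Besides the shell and the picture viewer there is one more tool, called after "Call:" as name([rows], argument=value, ...), one row to a line, values as JSON. move_arm: Moves the arm, as the interface text tells. Its arguments: {"type":"object","properties":{"targets":{"type":"array","items":{"type":"array","items":{"type":"number"}}},"grip_force":{"type":"number"}},"required":["targets"]}

```bash
mkdir -p pics
cat > h.py <<'E'
import numpy as np, cv2
from bench import arm
from scipy.spatial.transform import Rotation as R
def cal(n):
    c=arm.get_calibration(n); f=240/np.tan(np.radians(c["vertical_fov"])/2)
    A=np.array(c["attitude"],float)
    M=A if A.shape==(3,3) else R.from_quat(A).as_matrix()
    return f,c["cx"],c["cy"],np.array(c["eye"]),M
def ray(n,px,C=None):
    f,cx,cy,e,M=C or cal(n); d=M@np.array([(px[0]-cx)/f,(px[1]-cy)/f,1]); return e,d
def onz(n,px,z,C=None):
    e,d=ray(n,px,C); return e+d*(z-e[2])/d[2]
def proj(n,P,C=None):
    f,cx,cy,e,M=C or cal(n); q=M.T@(np.array(P)-e); return np.array([cx+f*q[0]/q[2],cy+f*q[1]/q[2]])
def tri(rays):
    A=np.zeros((3,3));b=np.zeros(3)
    for e,d in rays:
        d=d/np.linalg.norm(d);P=np.eye(3)-np.outer(d,d);A+=P;b+=P@e
    return np.linalg.solve(A,b)
E
python3 - <<'E'
from h import *
print({k:v for k,v in arm.sense().items()}, arm.tcp_to_tips)
for n in("scene","top"):
    print(n,arm.get_calibration(n))
    cv2.imwrite(f"pics/{n}1.png",arm.camera(n))
    for t in("hanger","hanger_grip","hanger_tread","stand","bay","stop","gate"):
        print(n,t,[(round(r["p"],2),np.round(r["at"],1)) for r in arm.place_of(n,t)] if t!="gate" else [(round(r["p"],2),np.round(r["at"],1)) for r in arm.outline_of(n,t)])
E
```

```text
{'t': 0.0, 'qpos': array([-1.22431019e+00,  5.28483836e-02,  1.40174225e+00,  1.46298185e-05,
        1.68858155e+00, -7.03330541e-02]), 'joint_velocities': array([ 0.00011712,  0.00026028, -0.00073238, -0.00076124,  0.00067717,
       -0.00077589]), 'joint_torque': array([ 3.77777178e-04, -3.81664610e+01, -3.60190344e+01, -7.64137826e-05,
        6.02288113e-03,  8.27633045e-06]), 'eef_pos': array([ 0.21246493, -0.47979148,  0.24945747]), 'orientation': array([ 9.78360731e-01,  2.06904944e-01, -1.01506151e-04, -7.83248847e-04]), 'contact_force': array([ 0.95269478,  1.16395491, -0.02321434]), 'ft_torque': array([ 0.03223849,  0.02734159, -0.03003524]), 'gripper_force': 0.0, 'width': 0.08538401384439591} 0.019
scene {'vertical_fov': 48.81507790179364, 'cx': 324.43286409435296, 'cy': 243.99403756216753, 'eye': array([0.92232972, 0.72658045, 1.18414589]), 'attitude': array([ 0.26611522,  0.90276038, -0.32182973, -0.10311161])}
scene hanger [(0.96, array([294.6, 245. ])), (0.74, array([327.7, 178.4]))]
scene hanger_grip [(0.81, array([325.5, 142.9])), (0.7, array([292.6, 207. ]))]
scene
[... 171 characters left out ...]
4.8]))]
scene gate [(0.48, array([248.3, 281.7]))]
top {'vertical_fov': 47.00743478318526, 'cx': 329.8373386568847, 'cy': 238.63247969290683, 'eye': array([0.24888621, 0.02764637, 1.20366604]), 'attitude': array([-0.64105961,  0.76057128, -0.07707139,  0.06807283])}
top hanger [(0.87, array([480. , 340.9])), (0.63, array([380.1, 251.4])), (0.61, array([298.1, 276.8])), (0.55, array([213.6, 277.9]))]
top hanger_grip [(0.97, array([291.9, 266.8])), (0.91, array([389.8, 232. ])), (0.82, array([504.3, 337.9]))]
top hanger_tread [(0.97, array([382.2, 245.6])), (0.94, array([293.6, 270.5])), (0.77, array([494.6, 338.3]))]
top stand []
top bay []
top stop []
top gate [(0.71, array([277.1, 123.4]))]
```

View pics/scene1.png

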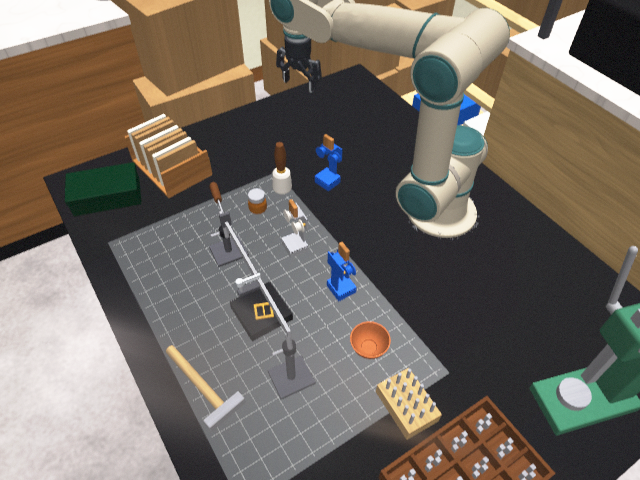

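View pics/top1.png

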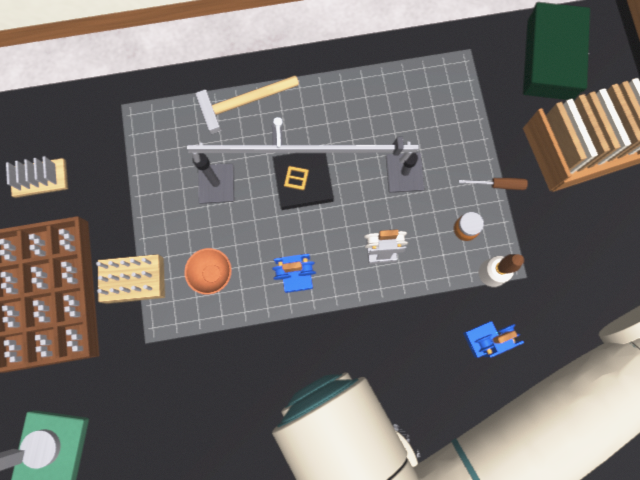

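The top view shows the grey hanger, with grip at about (390,232), and blue look-alikes at (293,270) and (495,338). The rail runs from (188,147), its high end, to (418,148), with the gate pivot at (278,122). In the scene view the hanger's grip is near (293,207), and the rail runs from (290,330) up to (222,212).

Run:
```python
from h import *
a=cv2.imread("pics/scene1.png")[180:400,190:340]; b=cv2.imread("pics/top1.png")[100:280,170:440]
a=cv2.resize(a,None,fx=2.7,fy=2.7,interpolation=cv2.INTER_CUBIC); b=cv2.resize(b,None,fx=1.4,fy=1.4,interpolation=cv2.INTER_CUBIC)
b=cv2.resize(cv2.imread("pics/top1.png")[110:280,180:430],None,fx=1.5,fy=1.5,interpolation=cv2.INTER_CUBIC)
H=np.zeros((600,800,3),np.uint8); H[:a.shape[0],:a.shape[1]]=a[:600,:405]; H[:b.shape[0],410:410+b.shape[1]]=b[:,:390]
cv2.imwrite("pics/c1.png",H)
g=tri([ray("scene",(292.6,207)),ray("top",(389.8,232))]); t=tri([ray("scene",(294.9,223.3)),ray("top",(382.2,245.6))])
print("grip",g,"tread",t)
print("origin",onz("scene",(294.6,245),0),onz("top",(380.1,251.4),0))
print("stop",onz("scene",(239.2,274.8),0))
for s,tp in (((290,330),(188,147)),((222,212),(418,148)),((240,283),(278,122))): print(tri([ray("scene",s),ray("top",tp)]))
for n in("scene","top"):
  for o in arm.outline_of(n,"hanger")[:4]: print(n,o["p"],o["at"])
  for o in arm.outline_of(n,"stand")[:4]: print(n,"st",o["p"],o["at"])
```

```text
grip [ 0.45473264 -0.11835444  0.16877785] tread [ 0.44719376 -0.1112952   0.10377103]
origin [ 0.44867479 -0.12413709  0.        ] [ 0.45031403 -0.11410469  0.        ]
stop [ 0.63260243 -0.11497633  0.        ]
[0.66655559 0.22994589 0.23114544]
[ 0.61628623 -0.20847119  0.16030185]
[0.69460839 0.05744868 0.21414688]
scene 0.85 [341.0, 271.7]
scene 0.72 [329.2, 162.6]
scene 0.65 [294.0, 230.3]
scene st 0.9 [270.7, 308.2]
top 0.78 [487.9, 338.9]
top 0.73 [382.9, 243.7]
top st 0.89 [280.8, 150.7]
```

View pics/c1.png

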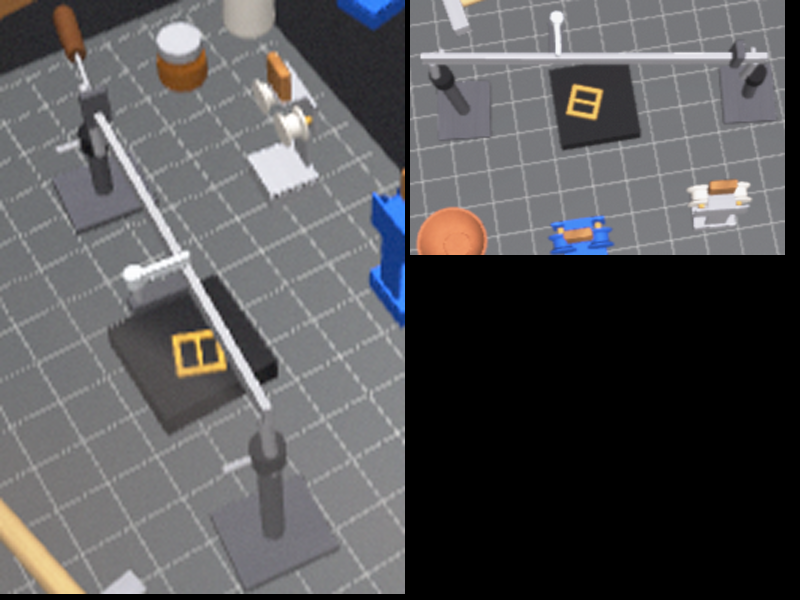

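```bash
cat > fit.py <<'E'
from h import *
from scipy.optimize import least_squares
Cs,Ct=cal("scene"),cal("top")
def pt(p,x,y,dz):
    X,Y,yaw,h,s=p; c,sn=np.cos(yaw),np.sin(yaw)
    return [X+c*x-sn*y,Y+sn*x+c*y,(h+s*y+dz) if dz is not None else 0]
obs=[("t",0,225,0,188,146.7,1),("t",0,-225,0,418.7,146.7,1),("s",0,225,0,288.5,330,1),("s",0,-175,0,226.5,223,1),
("t",0,-175,12,395.5,146.5,.5),("s",45,55,10,240,281,.4),("t",45,55,10,278,121.5,.4),
("s",0,215,None,290.7,378,.6),("s",0,-215,None,228,250.4,.6),("s",0,0,0,252,269,.0)]
def res(p):
    r=[]
    for k,x,y,dz,u,v,w in obs:
        C=Cs if k=="s" else Ct
        q=proj("",pt(p,x/1e3,y/1e3,None if dz is None else dz/1e3),C); r+=list(w*(q-[u,v]))
    return r
f=least_squares(res,[.64,.01,0,.2,.14],loss="soft_l1")
p=f.x
if __name__=="__main__":
    print("stand x,y,yaw,h,slope",np.round(p,4)); print(np.round(np.array(res(p)).reshape(-1,2),1))
    print("bay",pt(p,0,.13,0),"rel", np.round(pt(p,0,-.025,0),3), np.round(pt(p,0,-.132,0),3))
    a,b=onz("top",(379.3,235.3),.183),onz("top",(398,234),.183); d=a-b; print("tab",a,b,"yaw(y axis)",np.arctan2(-d[0],d[1]))
E
python3 fit.py
```

```text
stand x,y,yaw,h,slope [ 0.6442  0.0073 -0.1082  0.1922  0.1771]
[[-1.1 -0.4]
 [ 1.9  0.8]
 [ 0.5  0.5]
 [-0.9  0. ]
 [ 0.8 -0.7]
 [-0.2  0.9]
 [-0.   0.5]
 [ 0.1 -0.9]
 [ 0.   0.5]
 [-0.  -0. ]]
bay [np.float64(0.6582484079241814), np.float64(0.1365701479042406), np.float64(0.2152671234792521)] rel [ 0.642 -0.018  0.188] [ 0.63  -0.124  0.169]
tab [ 0.45035745 -0.09685669  0.183     ] [ 0.4468242  -0.13217175  0.183     ] yaw(y axis) -0.09971760492020205
```

Call:
move_arm([
  [0,0,-0.5,0,0,-0.117,-1],
  [0,0,-0.5,0,0,-0.117,-1],
  [0,0,-0.5,0,0,-0.117,-1],
  [0,0,-0.5,0,0,-0.117,-1],
  [0,0,-0.5,0,0,-0.117,-1],
], grip_force=40)

```text
t: 1.42
eef_pos: [0.2126, -0.4801, 0.2756]
orientation: [0.876, 0.483, -0.0, 0.0]
contact_force: [-0.2, -0.2, 0.5]
width: 0.0851
gripper_force: 0.0
```

Call:
move_arm([
  [0,0,-0.5,0,0,-0.117,-1],
  [0,0,-0.5,0,0,-0.117,-1],
  [0,0,-0.5,0,0,-0.117,-1],
  [0,0,-0.5,0,0,-0.117,-1],
  [3.2,1.67,0,0,0,0,-1],
])

```text
t: 1.83
eef_pos: [0.2304, -0.4524, 0.2954]
orientation: [0.741, 0.672, -0.001, 0.0]
contact_force: [1.2, -0.8, -0.1]
width: 0.0852
gripper_force: 0.0
```

Call:
move_arm([
  [3.2,1.67,0,0,0,0,-1],
  [3.2,1.67,0,0,0,0,-1],
  [3.2,1.67,0,0,0,0,-1],
  [3.2,1.67,0,0,0,0,-1],
  [3.2,1.67,0,0,0,0,-1],
])

```text
t: 2.25
eef_pos: [0.3322, -0.2976, 0.2955]
orientation: [0.742, 0.67, 0.0, 0.0]
contact_force: [0.9, -0.4, -0.4]
width: 0.0854
gripper_force: 0.0
```

Call:
move_arm([
  [3.2,1.67,0,0,0,0,-1],
  [3.2,1.67,0,0,0,0,-1],
  [3.2,1.67,0,0,0,0,-1],
  [3.2,1.67,0,0,0,0,-1],
  [0,0,0,0,0,0,-1],
])

```text
t: 2.67
eef_pos: [0.4132, -0.1741, 0.2954]
orientation: [0.74, 0.673, 0.001, -0.0]
contact_force: [-0.6, -0.6, 0.3]
width: 0.0853
gripper_force: 0.0
```

Run:
```python
from h import *
s=arm.sense(); print(s["t"],s["eef_pos"],R.from_quat(s["orientation"]).as_matrix().round(3).tolist(),s["qpos"].round(2))
C=cal("wrist"); cv2.imwrite("pics/w1.png",arm.camera("wrist")); print(C[3],C[4].round(2))
for t,z in(("hanger_grip",.165),("hanger_tread",.103),("hanger",0)):
  for r in arm.place_of("wrist",t): print(t,r["p"],r["at"],onz("",r["at"],z,C))
```

```text
2.6667 [ 0.4131883  -0.17410055  0.29538363] [[0.095, 0.996, 0.001], [0.996, -0.095, 0.001], [0.002, 0.001, -1.0]] [-0.48 -0.17  1.53  0.    1.79 -0.39]
[ 0.42123469 -0.09816242  0.41908682] [[ 1.   -0.09 -0.03]
 [-0.1  -0.95 -0.3 ]
 [ 0.    0.3  -0.95]]
hanger_grip 0.95 [375.3, 154.8] [ 0.45662763 -0.11679915  0.165     ]
hanger_grip 0.72 [118.7, 391.1] [ 0.22662775 -0.29361294  0.165     ]
hanger_tread 0.64 [150.3, 346.0] [ 0.22609164 -0.28989565  0.103     ]
hanger 0.62 [190.2, 298.7] [ 0.23096838 -0.28781118  0.        ]
hanger 0.56 [350.0, 143.6] [ 0.45160863 -0.11378913  0.        ]
```

View pics/w1.png

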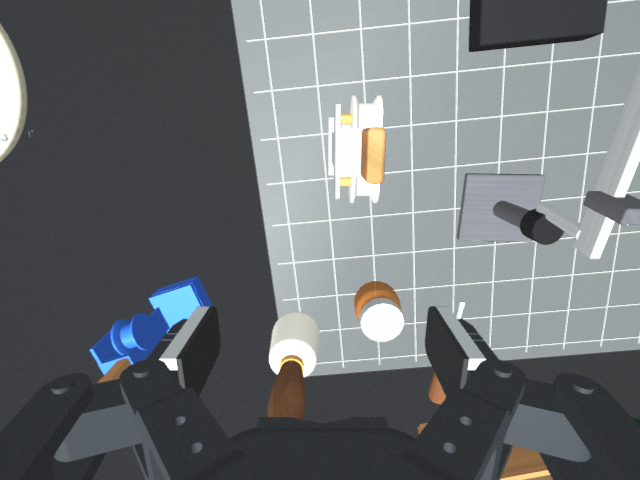

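The wrist view shows the grey hanger with its orange tab at (374,155) and its plate on the left (-x) side, with the yaw matching the tool. The blue look-alike is far off at (150,320).

Call:
move_arm([
  [3.02,1.86,0,0,0,0,-1],
  [3.02,1.86,0,0,0,0,-0.6],
  [0,0,2.5,0,0,0,-0.5],
  [0,0,2.5,0,0,0,-0.5],
  [0,0,0,0,0,0,-0.5],
])

```text
t: 3.28
eef_pos: [0.4522, -0.1225, 0.2403]
orientation: [0.742, 0.67, -0.002, -0.004]
contact_force: [-0.1, -0.2, -1.0]
width: 0.0639
gripper_force: 0.0
```

Run:
```python
from h import *
s=arm.sense(); print(s["t"],s["eef_pos"])
C=cal("wrist"); im=arm.camera("wrist"); cv2.imwrite("pics/w2.png",im)
for t,z in(("hanger_grip",.165),("hanger_tread",.103),("hanger",0)):
  for r in arm.place_of("wrist",t): print(t,r["p"],r["at"],onz("",r["at"],z,C))
```

```text
3.2833 [ 0.45224931 -0.12247081  0.2402988 ]
hanger_grip 0.6 [325.6, 255.9] [ 0.45500959 -0.11657495  0.165     ]
hanger_tread 0.92 [97.8, 434.5] [ 0.22409202 -0.2927115   0.103     ]
hanger_tread 0.59 [323.5, 227.5] [ 0.45352749 -0.11544739  0.103     ]
hanger 0.89 [323.3, 199.2] [ 0.45305092 -0.11247241  0.        ]
hanger 0.64 [152.1, 361.9] [ 0.22781977 -0.28836627  0.        ]
```

View pics/w2.png

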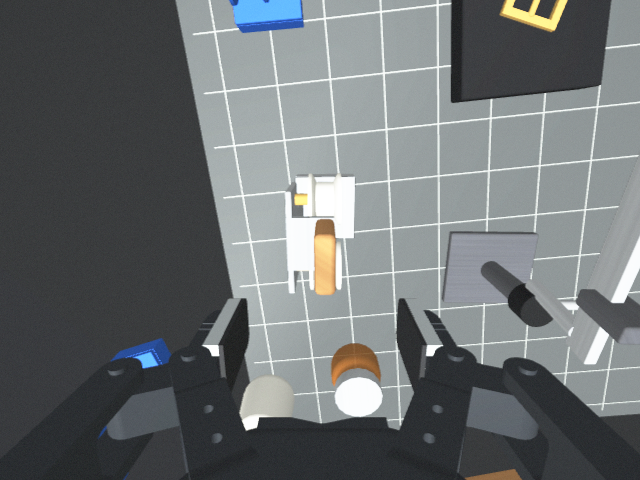

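The tab is at (325,256), vertical in the image and centred between the jaws. I'll descend and grip.

Call:
move_arm([
  [0.6,0.2,2.5,0,0,0,-0.5],
  [0,0,2.5,0,0,0,-0.5],
  [0,0,2.4,0,0,0,-0.5],
  [0,0,0,0,0,0,-0.5],
  [0,0,0,0,0,0,0.2],
])

```text
t: 3.9
eef_pos: [0.4567, -0.1169, 0.1723]
orientation: [0.742, 0.67, -0.0, 0.0]
contact_force: [-0.0, -0.3, -0.0]
width: 0.0534
gripper_force: 0.0
```

Call:
move_arm([
  [0,0,0,0,0,0,0.6],
  [0,0,0,0,0,0,1],
  [0,0,0,0,0,0,1],
  [0,0,0,0,0,0,1],
  [0,0,0,0,0,0,1],
], grip_force=60)

```text
t: 4.32
eef_pos: [0.4572, -0.1166, 0.1729]
orientation: [0.742, 0.671, 0.001, 0.001]
contact_force: [-1.5, 1.4, 7.5]
width: 0.0112
gripper_force: 60.1
```

Call:
move_arm([
  [0,0,-1.0,0,0,0,1],
  [0,0,-3,0,0,0,1],
  [0,0,-4,0,0,0,1],
  [0,0,-4,0,0,0,1],
  [0,0,-4,0,0,0,1],
])

```text
t: 4.73
eef_pos: [0.4561, -0.1162, 0.3328]
orientation: [0.742, 0.671, -0.0, -0.001]
contact_force: [0.8, 0.5, -3.1]
width: 0.011
gripper_force: 59.1
```

Call:
move_arm([
  [0,0,-4,0,0,0,1],
  [1.5,0.6,0,0,0,0.012,1],
  [3.2,1.25,0,0,0,0,1],
  [3.2,1.25,0,0,0,0,1],
  [3.2,1.25,0,0,0,0,1],
])

```text
t: 5.15
eef_pos: [0.5125, -0.0098, 0.3713]
orientation: [0.746, 0.666, -0.0, -0.0]
contact_force: [0.4, -0.1, -4.9]
width: 0.0108
gripper_force: 59.0
```

Call:
move_arm([
  [3.2,1.25,0,0,0,0,1],
  [3.2,1.25,0,0,0,0,1],
  [3.2,1.25,0,0,0,0,1],
  [3.2,1.25,0,0,0,0,1],
  [2.5,0.6,0,0,0,0,1],
])

```text
t: 5.57
eef_pos: [0.5858, 0.1371, 0.37]
orientation: [0.746, 0.666, -0.001, -0.001]
contact_force: [-0.4, -0.3, -4.7]
width: 0.0109
gripper_force: 59.0
```

Call:
move_arm([
  [0,0,0,0,0.07,0,1],
  [0,0,0,0,0.075,0,1],
  [0,0,0,0,0,0,1],
])

```text
t: 5.82
eef_pos: [0.5852, 0.1341, 0.3704]
orientation: [0.744, 0.664, 0.054, -0.049]
contact_force: [1.1, 0.4, -4.4]
width: 0.011
gripper_force: 59.1
```

Run:
```python
from h import *
s=arm.sense(); print(s["t"],s["eef_pos"],R.from_quat(s["orientation"]).as_matrix().round(3).tolist(),s["qpos"].round(2),s["contact_force"],s["ft_torque"],s["width"])
a=arm.camera("scene")
C=cal("wrist"); b=arm.camera("wrist"); 
cv2.imwrite("pics/s3.png",a);cv2.imwrite("pics/w3.png",b)
H=np.zeros((480,800,3),np.uint8)
H[:,:420]=cv2.resize(a[190:410,150:342],(420,480)); H[:285,420:]=cv2.resize(b,(380,285))
cv2.imwrite("pics/c3.png",H)
for n in("scene","wrist"):
 for t in("hanger_grip","hanger_tread"):
  for r in arm.place_of(n,t): print(n,t,r["p"],r["at"])
```

```text
5.8167 [0.58517866 0.13407052 0.37040159] [[0.113, 0.994, 0.015], [0.983, -0.114, 0.145], [0.146, -0.002, -0.989]] [0.1  0.25 0.95 0.15 1.91 0.27] [ 1.09219081  0.36946496 -4.44967701] [-0.10720265  0.00046794 -0.01755395] 0.011001070730564676
scene hanger_grip 0.72 [260.3, 312.1]
scene hanger_grip 0.66 [295.0, 244.6]
scene hanger_grip 0.57 [341.6, 251.8]
scene hanger_tread 0.95 [326.3, 158.5]
scene hanger_tread 0.8 [342.9, 262.1]
scene hanger_tread 0.61 [301.4, 263.4]
wrist hanger_grip 0.88 [322.3, 324.5]
wrist hanger_grip 0.6 [166.6, 316.9]
wrist hanger_tread 0.96 [321.8, 266.5]
wrist hanger_tread 0.61 [192.8, 299.8]
```

View pics/c3.png

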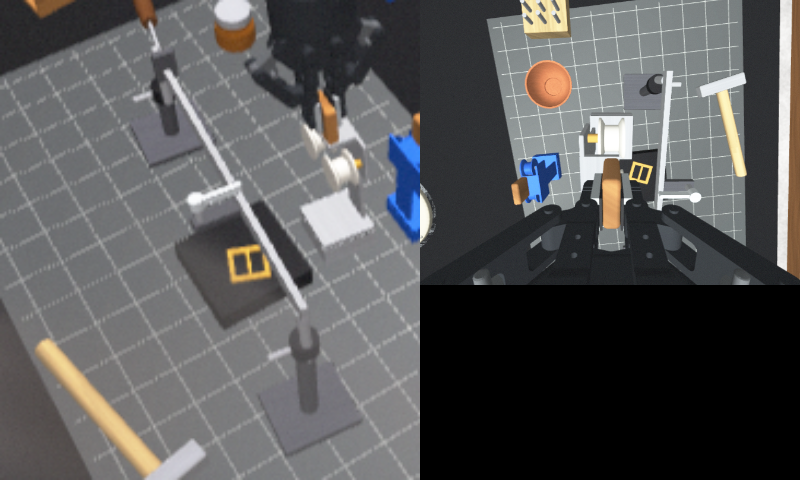

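The hook is open towards the rail and the tilt looks right. The foot is at c3 (337,218), with the rail end at (303,305). I'll refine the rail fit with the wrist view.

```bash
cat > fit2.py <<'E'
from fit import *
import fit
s=arm.sense(); C=cal("wrist")
def res2(p):
    return list(res(p))+list(.6*(proj("",pt(p,0,.225,0),C)-[418,121]))+[(p[4]-.14)/.02]
f=least_squares(res2,p,loss="soft_l1"); p2=f.x
print("fit",np.round(p2,4)); print(np.round(res2(p2),1))
M=R.from_quat(s["orientation"]).as_matrix(); tr=s["eef_pos"]+M@[0,0,.070]
print("tread",tr,"scene proj",proj("scene",tr), "wrist proj",proj("",tr,C))
c,sn=np.cos(p2[2]),np.sin(p2[2]); d=tr[:2]-p2[:2]; print("tread in stand",c*d[0]+sn*d[1],-sn*d[0]+c*d[1])
y=-sn*d[0]+c*d[1]; print("rail z there",p2[3]+p2[4]*y)
w=cv2.imread("pics/w3.png"); cv2.imwrite("pics/w3c.png",cv2.resize(w[90:380,330:530],None,fx=2,fy=2,interpolation=cv2.INTER_CUBIC))
E
python3 fit2.py
```

```text
fit [ 0.6441  0.0075 -0.1085  0.1922  0.1695]
[-0.9  0.   2.   0.6  0.6  1.  -0.8 -0.3  0.8 -0.7 -0.2  1.  -0.   0.6
  0.1 -0.9  0.1  0.5 -0.  -0.   0.2  0.   1.5]
tread [0.58616953 0.14488905 0.30210574] scene proj [300.62534906 264.50302363] wrist proj [320.906327   268.60526184]
tread in stand -0.07241787766966906 0.13029632714026473
rail z there 0.21433116474114722
```

View pics/w3c.png

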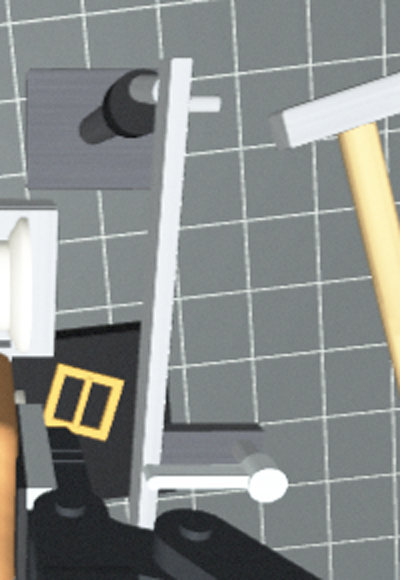

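Run:
```python
from fit2 import *
for y in(.225,.15,.13,.1,.08,.06): print(y,[np.round(proj("",pt(p2,x,y,0),C),1).tolist() for x in(-.004,0,.004)])
g=cv2.cvtColor(w,cv2.COLOR_BGR2GRAY)
for r in(135,180,215,250): print(r,g[r,396:432].tolist())
```

```text
fit [ 0.6441  0.0075 -0.1085  0.1922  0.1695]
[-0.9  0.   2.   0.6  0.6  1.  -0.8 -0.3  0.8 -0.7 -0.2  1.  -0.   0.6
  0.1 -0.9  0.1  0.5 -0.  -0.   0.2  0.   1.5]
tread [0.58616953 0.14488905 0.30210574] scene proj [300.62534906 264.50302363] wrist proj [320.906327   268.60526184]
tread in stand -0.07241787766966906 0.13029632714026473
rail z there 0.21433116474114722
0.225 [[413.0, 121.1], [418.4, 121.1], [423.8, 121.0]]
0.15 [[405.7, 220.4], [410.7, 220.4], [415.6, 220.3]]
0.13 [[404.0, 244.1], [408.8, 244.0], [413.6, 244.0]]
0.1 [[401.5, 277.7], [406.2, 277.7], [410.9, 277.6]]
0.08 [[400.0, 298.9], [404.5, 298.9], [409.1, 298.9]]
0.06 [[398.5, 319.3], [402.9, 319.3], [407.4, 319.2]]
135 [138, 137, 138, 136, 137, 135, 134, 135, 135, 144, 193, 235, 223, 153, 138, 136, 137, 135, 183, 239, 240, 240, 240, 239, 238, 239, 239, 239, 222, 144, 135, 137, 131, 136, 132, 133]
180 [128, 126, 125, 127, 128, 130, 128, 127, 128, 131, 132, 139, 138, 137, 135, 194, 243, 240, 239, 240, 240, 238, 239, 239, 230, 180, 135, 134, 135, 135, 135, 134, 133, 133, 132, 135]
215 [134, 136, 135, 138, 135, 134, 135, 135, 137, 136, 137, 138, 173, 228, 240, 241, 240, 239, 241, 238, 239, 235, 206, 132, 135, 133, 135, 134, 132, 132, 135, 134, 131, 130, 134, 134]
250 [108, 103, 88, 91, 106, 135, 133, 136, 138, 135, 194, 244, 241, 240, 241, 238, 238, 239, 238, 210, 114, 134, 132, 170, 198, 134, 133, 132, 134, 132, 135, 132, 131, 133, 132, 130]
```

Call:
move_arm([
  [-0.3,0,2.0,0,0,-0.005,1],
  [-0.3,0,2.0,0,0,0,1],
  [-0.28,0,1.9,0,0,0,1],
  [0,0,0,0,0,0,1],
])

```text
t: 6.45
eef_pos: [0.584, 0.1346, 0.3067]
orientation: [0.742, 0.666, 0.05, -0.05]
contact_force: [-0.7, -0.1, -5.1]
width: 0.0107
gripper_force: 59.1
```

Call:
move_arm([
  [0,2,0,0,0,0,1],
  [0,2,0,0,0,0,1],
  [0,2,0,0,0,0,1],
  [0,1.3,0,0,0,0,1],
  [0,0,0,0,0,0,1],
])

```text
t: 6.87
eef_pos: [0.6594, 0.1263, 0.3116]
orientation: [0.743, 0.666, 0.054, -0.048]
contact_force: [1.3, 0.8, -5.4]
width: 0.0108
gripper_force: 59.4
```

Run:
```python
from fit import *
s=arm.sense(); M=R.from_quat(s["orientation"]).as_matrix(); print(s["t"],s["eef_pos"],M.round(3).tolist(),s["contact_force"],s["ft_torque"])
tr=s["eef_pos"]+M@[0,0,.070]; P=[.6441,.0075,-.1085,.1922,.1695]
c,sn=np.cos(P[2]),np.sin(P[2]); d=tr[:2]-P[:2]; y=-sn*d[0]+c*d[1]
print("tread",tr,"stand",c*d[0]+sn*d[1],y,"rail",P[3]+P[4]*y)
a=arm.camera("scene"); b=arm.camera("wrist"); cv2.imwrite("pics/w4.png",b); cv2.imwrite("pics/s4.png",a)
H=np.zeros((600,800,3),np.uint8); H[:480,:400]=cv2.resize(b[:,160:480][80:464],(400,480)); H[:,400:]=cv2.resize(a[240:390,210:310],(400,600),interpolation=cv2.INTER_CUBIC)
cv2.imwrite("pics/c4.png",H)
```

```text
6.8667 [0.6593968  0.12630239 0.31158668] [[0.107, 0.994, 0.017], [0.984, -0.109, 0.143], [0.144, 0.001, -0.99]] [ 1.30753205  0.78050475 -5.41571377] [-0.05339327 -0.21304148 -0.04420211]
tread [0.66056462 0.13629825 0.24231389] stand 0.002420591894444584 0.12982378060622546 rail 0.21420513081275522
```

View pics/c4.png

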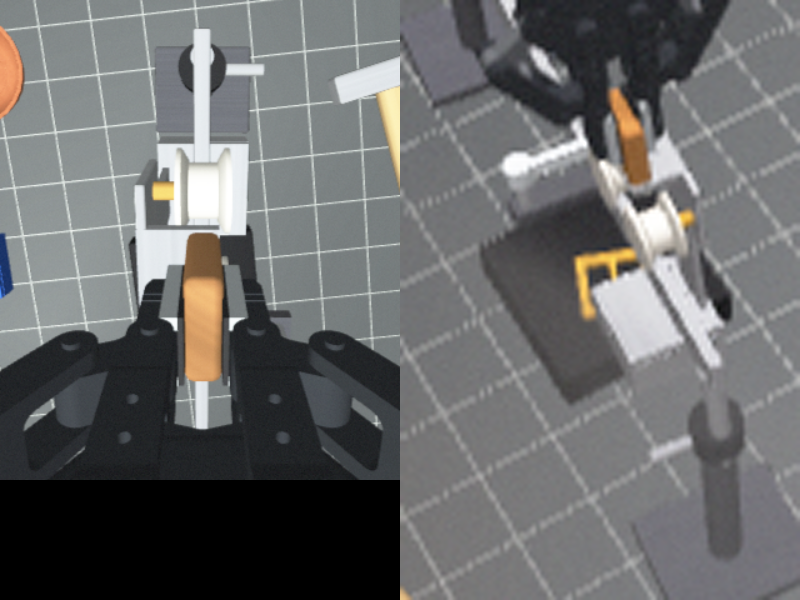

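The rollers (c4 (203,190)) sit centred over the rail (col 202). Next I lower gently, watching the force.

Call:
move_arm([
  [-0.08,0,0.55,0,0,0,1],
  [-0.08,0,0.55,0,0,0,1],
  [-0.08,0,0.5,0,0,0,1],
  [0,0,0,0,0,0,1],
], grip_force=35)

```text
t: 7.3
eef_pos: [0.657, 0.1267, 0.2938]
orientation: [0.742, 0.666, 0.053, -0.049]
contact_force: [0.7, 0.8, -5.7]
width: 0.011
gripper_force: 59.4
```

Call:
move_arm([
  [-0.03,0,0.2,0,0,0,1],
  [0,0,0,0,0,0,1],
])

```text
t: 7.47
eef_pos: [0.6575, 0.1266, 0.2933]
orientation: [0.742, 0.666, 0.054, -0.048]
contact_force: [0.1, 0.3, -4.2]
width: 0.0109
gripper_force: 59.4
```

Call:
move_arm([
  [-0.03,0,0.2,0,0,0,1],
  [0,0,0,0,0,0,1],
])

```text
t: 7.63
eef_pos: [0.6577, 0.1266, 0.2913]
orientation: [0.742, 0.666, 0.054, -0.048]
contact_force: [-0.1, 0.6, -4.1]
width: 0.011
gripper_force: 59.4
```

Call:
move_arm([
  [-0.02,0,0.12,0,0,0,1],
  [0,0,0,0,0,0,1],
])

```text
t: 7.8
eef_pos: [0.6577, 0.1266, 0.2901]
orientation: [0.742, 0.666, 0.054, -0.048]
contact_force: [0.9, 0.3, -3.6]
width: 0.0115
gripper_force: 59.5
```

Call:
move_arm([
  [-0.02,0,0.12,0,0,0,1],
  [0,0,0,0,0,0,1],
])

```text
t: 7.97
eef_pos: [0.6577, 0.1266, 0.2888]
orientation: [0.742, 0.666, 0.054, -0.048]
contact_force: [-0.3, 0.0, -3.7]
width: 0.0112
gripper_force: 59.5
```

```bash
cat > st.py <<'E'
from fit import *
s=arm.sense(); M=R.from_quat(s["orientation"]).as_matrix(); tr=s["eef_pos"]+M@[0,0,.070]; P=[.6441,.0075,-.1085,.1922,.1695]
c,sn=np.cos(P[2]),np.sin(P[2]); d=tr[:2]-P[:2]; y=-sn*d[0]+c*d[1]
print(s["t"],"F",s["contact_force"].round(1),"T",s["ft_torque"].round(3),"tread",tr.round(4),"stand",round(c*d[0]+sn*d[1],4),round(y,4),"gap",tr[2]-P[3]-P[4]*y,"tool x",M[:,0].round(3),s["width"])
E
python3 st.py
```

```text
7.9667 F [-0.3  0.  -3.7] T [-0.231 -0.043 -0.016] tread [0.6588 0.1366 0.2195] stand 0.0007 0.1299 gap 0.005293501554373362 tool x [0.107 0.984 0.144] 0.01118954911124781
```

Call:
move_arm([
  [-0.02,0,0.12,0,0,0,1],
  [0,0,0,0,0,0,1],
])

```text
t: 8.13
eef_pos: [0.6577, 0.1265, 0.2875]
orientation: [0.742, 0.666, 0.054, -0.048]
contact_force: [0.3, -0.5, -3.5]
width: 0.0108
gripper_force: 59.5
```

```bash
python3 st.py
```

```text
8.1333 F [ 0.3 -0.5 -3.5] T [-0.222 -0.001 -0.025] tread [0.6588 0.1366 0.2183] stand 0.0007 0.1299 gap 0.004046033601083465 tool x [0.107 0.984 0.144] 0.010813986398714465
```

Call:
move_arm([
  [-0.02,0,0.12,0,0,0,1],
  [0,0,0,0,0,0,1],
])

```text
t: 8.3
eef_pos: [0.6577, 0.1265, 0.2863]
orientation: [0.742, 0.666, 0.054, -0.048]
contact_force: [0.2, -0.8, -3.8]
width: 0.0112
gripper_force: 59.5
```

```bash
python3 st.py
```

```text
8.3 F [ 0.2 -0.8 -3.8] T [-0.201 -0.011  0.009] tread [0.6588 0.1366 0.2171] stand 0.0006 0.1299 gap 0.0028340751008615363 tool x [0.107 0.984 0.144] 0.011173929244801753
```

Call:
move_arm([
  [-0.02,0,0.1,0,0,0,1],
  [0,0,0,0,0,0,1],
])

```text
t: 8.47
eef_pos: [0.6577, 0.1265, 0.2854]
orientation: [0.742, 0.666, 0.054, -0.048]
contact_force: [0.7, 1.4, -3.3]
width: 0.0107
gripper_force: 59.5
```

```bash
python3 st.py
```

```text
8.4667 F [ 0.7  1.4 -3.3] T [-0.233 -0.025 -0.028] tread [0.6588 0.1365 0.2161] stand 0.0007 0.1298 gap 0.0018928247267516497 tool x [0.107 0.984 0.144] 0.010686111844857508
```

Call:
move_arm([
  [-0.02,0,0.1,0,0,0,1],
  [0,0,0,0,0,0,1],
])

```text
t: 8.63
eef_pos: [0.6578, 0.1264, 0.2849]
orientation: [0.742, 0.666, 0.054, -0.048]
contact_force: [0.1, -0.4, -0.9]
width: 0.0111
gripper_force: 59.8
```

```bash
python3 st.py
```

```text
8.6333 F [ 0.1 -0.4 -0.9] T [-0.195  0.059 -0.024] tread [0.659  0.1365 0.2157] stand 0.0008 0.1298 gap 0.001483580977552832 tool x [0.107 0.984 0.145] 0.011139334521837022
```

Call:
move_arm([
  [-0.02,0,0.1,0,0,0,1],
  [0,0,0,0,0,0,1],
])

```text
t: 8.8
eef_pos: [0.6578, 0.1263, 0.2845]
orientation: [0.742, 0.666, 0.055, -0.048]
contact_force: [-0.6, -0.8, 1.3]
width: 0.0112
gripper_force: 60.3
```

```bash
python3 st.py
```

```text
8.8 F [-0.6 -0.8  1.3] T [-0.207  0.113  0.047] tread [0.6591 0.1364 0.2152] stand 0.0009 0.1297 gap 0.001057253102901761 tool x [0.106 0.984 0.145] 0.01115727053044321
```

Call:
move_arm([
  [0,0,0,0,0.015,0,1],
  [0,0,0,0,0,0,1],
])

```text
t: 8.97
eef_pos: [0.6579, 0.1261, 0.2847]
orientation: [0.742, 0.666, 0.061, -0.053]
contact_force: [-1.1, -0.4, 3.5]
width: 0.0111
gripper_force: 60.6
```

```bash
python3 st.py
```

```text
8.9667 F [-1.1 -0.4  3.5] T [-0.304  0.22   0.025] tread [0.6592 0.1372 0.2156] stand 0.001 0.1306 gap 0.0012216069287559542 tool x [0.106 0.981 0.16 ] 0.01107004136354066
```

Call:
move_arm([
  [0,0,0,0,0,0,1],
])

```text
t: 9.05
eef_pos: [0.6578, 0.1261, 0.2846]
orientation: [0.742, 0.666, 0.06, -0.053]
contact_force: [-1.0, -0.3, 3.9]
width: 0.011
gripper_force: 60.6
```

```bash
python3 st.py
python3 - <<'E'
from h import *
C=cal("wrist"); b=arm.camera("wrist"); a=arm.camera("scene")
H=np.zeros((600,800,3),np.uint8); H[:480,:400]=cv2.resize(b[80:464,160:480],(400,480)); H[:,400:]=cv2.resize(a[240:390,210:310],(400,600),interpolation=cv2.INTER_CUBIC)
cv2.imwrite("pics/c5.png",H)
E
```

```text
9.05 F [-1.  -0.3  3.9] T [-0.398  0.159 -0.061] tread [0.6592 0.1372 0.2155] stand 0.001 0.1306 gap 0.0011261280500413258 tool x [0.106 0.981 0.16 ] 0.011020867992043782
```

View pics/c5.png

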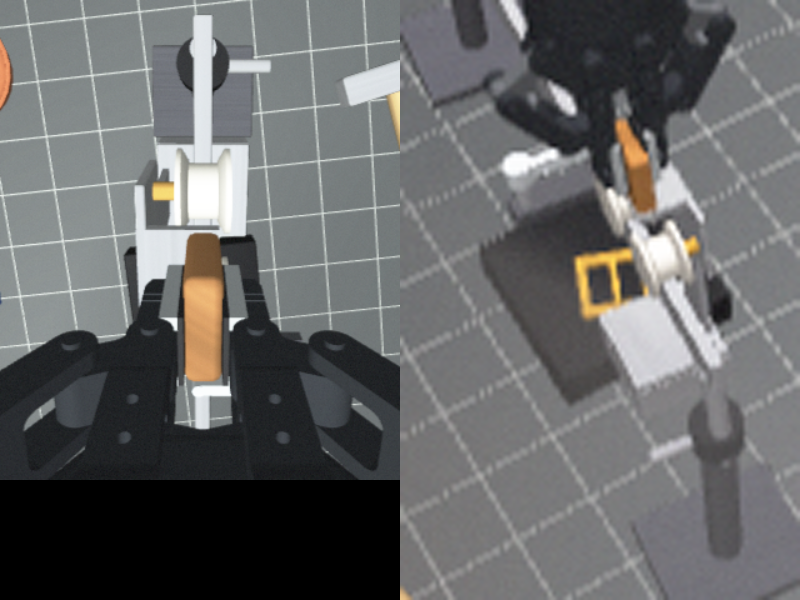

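The rollers are seated over the rail, centred at c5 col 203. The extra tilt loaded only the lower roller (Tx dropped), so I'll undo it.

Call:
move_arm([
  [0,0,-0.03,0,-0.013,0,1],
  [0,0,0,0,0,0,1],
])

```text
t: 9.32
eef_pos: [0.6578, 0.1265, 0.2841]
orientation: [0.742, 0.666, 0.055, -0.048]
contact_force: [-0.2, -1.1, 4.3]
width: 0.0107
gripper_force: 60.6
```

```bash
python3 st.py
```

```text
9.3167 F [-0.2 -1.1  4.3] T [-0.346  0.032 -0.016] tread [0.659  0.1366 0.2149] stand 0.0008 0.13 gap 0.0006612791362391908 tool x [0.106 0.984 0.146] 0.010682844592327975
```

Call:
move_arm([
  [-0.5,0,0,0,0,0,1],
  [-0.8,0,0,0,0,0,1],
  [-0.7,0,0,0,0,0,1],
  [0,0,0,0,0,0,1],
])

```text
t: 9.65
eef_pos: [0.6555, 0.1047, 0.2809]
orientation: [0.743, 0.665, 0.055, -0.048]
contact_force: [-0.2, -1.7, 4.4]
width: 0.0114
gripper_force: 60.9
```

```bash
python3 st.py
```

```text
9.65 F [-0.2 -1.7  4.4] T [-0.374  0.171  0.044] tread [0.6567 0.1148 0.2117] stand 0.0009 0.1081 gap 0.0011778597869650138 tool x [0.108 0.983 0.146] 0.011413740122239592
```

Call:
move_arm([
  [-0.5,0,-0.05,0,0,0,1],
  [-0.8,0,0,0,0,0,1],
  [-0.8,0,0,0,0,0,1],
  [-0.4,0,0,0,0,0,1],
])

```text
t: 9.98
eef_pos: [0.6529, 0.0821, 0.2779]
orientation: [0.742, 0.666, 0.056, -0.049]
contact_force: [0.7, 5.9, 5.9]
width: 0.011
gripper_force: 60.7
```

```bash
python3 st.py
```

```text
9.9833 F [0.7 5.9 5.9] T [ 0.95  -0.12   0.007] tread [0.6541 0.0924 0.2087] stand 0.0007 0.0855 gap 0.0020075296227961906 tool x [0.106 0.983 0.149] 0.010997761911041322
```

Call:
move_arm([
  [-0.6,0,0,0,0,0,1],
  [-0.8,0,0,0,0,0,1],
  [-0.6,0,0,0,0,0,1],
])

```text
t: 10.23
eef_pos: [0.6507, 0.0626, 0.275]
orientation: [0.742, 0.666, 0.056, -0.049]
contact_force: [0.4, 4.4, 5.3]
width: 0.0111
gripper_force: 60.7
```

```bash
python3 st.py
```

```text
10.2333 F [0.4 4.4 5.3] T [ 0.807  0.115 -0.016] tread [0.6519 0.0729 0.2058] stand 0.0006 0.0659 gap 0.0023932026795613712 tool x [0.105 0.983 0.148] 0.011075244291384267
```

Call:
move_arm([
  [-0.6,0,-0.06,0,0,0,1],
  [-0.8,0,0,0,0,0,1],
  [-0.6,0,0,0,0,0,1],
])

```text
t: 10.48
eef_pos: [0.6483, 0.0414, 0.2718]
orientation: [0.743, 0.666, 0.054, -0.049]
contact_force: [-1.1, 0.3, 2.5]
width: 0.0109
gripper_force: 60.4
```

Call:
move_arm([
  [-0.6,0,0,0,0,0,1],
  [-0.8,0,0,0,0,0,1],
  [-0.6,0,0,0,0,0,1],
])

```text
t: 10.73
eef_pos: [0.6463, 0.0223, 0.2689]
orientation: [0.742, 0.666, 0.055, -0.049]
contact_force: [0.7, 4.5, -1.0]
width: 0.0111
gripper_force: 59.9
```

```bash
python3 st.py
```

```text
10.7333 F [ 0.7  4.5 -1. ] T [0.725 0.197 0.062] tread [0.6474 0.0325 0.1997] stand 0.0006 0.0252 gap 0.00318701413139336 tool x [0.107 0.983 0.147] 0.011091269870094447
```

Call:
move_arm([
  [-0.6,0,0.03,0,0,0,1],
  [-0.8,0,0.02,0,0,0,1],
  [-0.6,0,0,0,0,0,1],
])

```text
t: 10.98
eef_pos: [0.6441, 0.0023, 0.2658]
orientation: [0.742, 0.666, 0.054, -0.049]
contact_force: [-2.3, 1.2, 0.4]
width: 0.011
gripper_force: 60.3
```

Call:
move_arm([
  [-0.6,0,0,0,0,0,1],
  [-0.8,0,0,0,0,0,1],
  [-0.6,0,0,0,0,0,1],
])

```text
t: 11.23
eef_pos: [0.642, -0.0174, 0.2627]
orientation: [0.742, 0.666, 0.054, -0.049]
contact_force: [-1.8, 2.4, -0.6]
width: 0.0114
gripper_force: 60.1
```

```bash
python3 st.py
```

```text
11.2333 F [-1.8  2.4 -0.6] T [0.349 0.438 0.148] tread [ 0.6431 -0.0073  0.1935] stand 0.0006 -0.0148 gap 0.003796954421054221 tool x [0.107 0.983 0.146] 0.011385299466463323
```

Call:
move_arm([
  [-0.6,0,0.02,0,0,0,1],
  [-0.8,0,0,0,0,0,1],
  [-0.6,0,0,0,0,0,1],
])

```text
t: 11.48
eef_pos: [0.64, -0.0373, 0.2596]
orientation: [0.743, 0.666, 0.054, -0.049]
contact_force: [-2.1, -0.8, 0.5]
width: 0.0113
gripper_force: 60.1
```

Call:
move_arm([
  [-0.8,0,0.02,0,0,0,1],
  [-0.8,0,0,0,0,0,1],
  [-0.4,0,0,0,0,0,1],
  [0,0,0,0,0,0,1],
])

```text
t: 11.82
eef_pos: [0.6378, -0.057, 0.2566]
orientation: [0.743, 0.666, 0.055, -0.049]
contact_force: [-2.4, -0.5, -1.0]
width: 0.011
gripper_force: 60.1
```

```bash
python3 st.py
python3 - <<'E'
from h import *
a=arm.camera("scene"); b=arm.camera("top"); w=arm.camera("wrist")
cv2.imwrite("pics/s6.png",a)
H=np.zeros((600,800,3),np.uint8); H[:,:400]=cv2.resize(a[200:350,200:300],(400,600),interpolation=cv2.INTER_CUBIC); H[:300,400:]=cv2.resize(w,(400,300)); H[300:,400:]=cv2.resize(b[90:240,200:400],(400,300),interpolation=cv2.INTER_CUBIC)
cv2.imwrite("pics/c6.png",H)
E
```

```text
11.8167 F [-2.4 -0.5 -1. ] T [-0.175  0.302  0.117] tread [ 0.639  -0.0469  0.1873] stand 0.0008 -0.0546 gap 0.004373816148770604 tool x [0.108 0.983 0.146] 0.011004551102539614
```

View pics/c6.png

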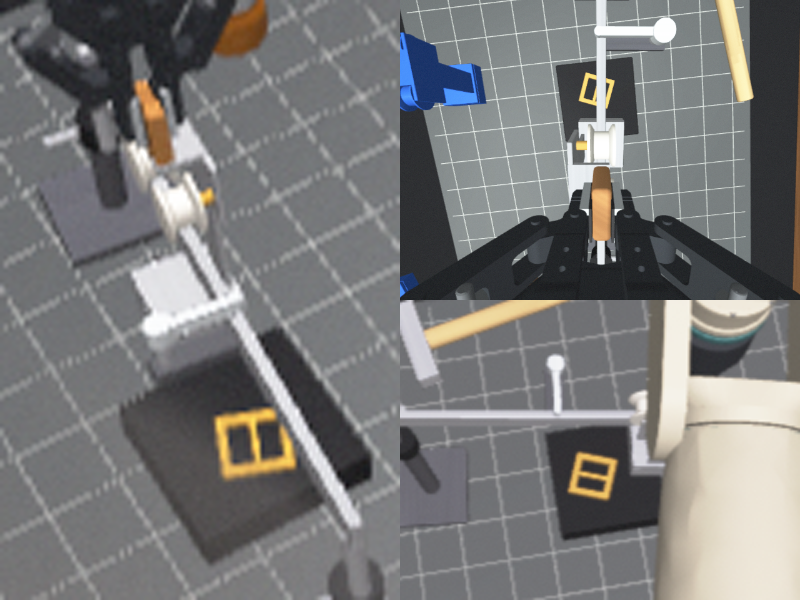

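The gate has snapped shut behind the hanger: in c6 the finger lies straight across the rail at (200,310) in the scene view and (558,385) in the top view. I'll take off the small side load and let go.

Call:
move_arm([
  [0,-0.05,0.03,0,0,0,1],
  [0,0,0,0,0,0,1],
])

```text
t: 12.13
eef_pos: [0.6378, -0.0552, 0.2569]
orientation: [0.742, 0.666, 0.055, -0.048]
contact_force: [0.7, -0.8, -0.2]
width: 0.011
gripper_force: 60.0
```

```bash
python3 st.py
```

```text
12.1333 F [ 0.7 -0.8 -0.2] T [-0.151 -0.101 -0.071] tread [ 0.639  -0.045   0.1877] stand 0.0006 -0.0528 gap 0.004413665915267043 tool x [0.106 0.984 0.146] 0.011016793265588793
```

Call:
move_arm([
  [0,0,0,0,0,0,0],
  [0,0,0,0,0,0,-0.3],
  [0,0,0,0,0,0,-0.5],
  [0,0,0,0,0,0,-0.5],
  [0,0,0,0,0,0,-0.5],
])

```text
t: 12.55
eef_pos: [0.6375, -0.0555, 0.2568]
orientation: [0.742, 0.666, 0.055, -0.049]
contact_force: [-0.1, -1.0, -0.5]
width: 0.0637
gripper_force: 0.0
```

Call:
move_arm([
  [0,0,0,0,0,0,-0.5],
  [0,0,0,0,0,0,-0.5],
  [0,0,0,0,0,0,-0.5],
  [0,0,0,0,0,0,-0.5],
  [0,0,0,0,0,0,-0.5],
])

```text
t: 12.97
eef_pos: [0.6375, -0.0556, 0.2567]
orientation: [0.742, 0.666, 0.055, -0.049]
contact_force: [0.9, -0.7, -0.6]
width: 0.0639
gripper_force: 0.0
```

```bash
python3 st.py
python3 - <<'E'
from h import *
cv2.imwrite("pics/s7.png",arm.camera("scene"));cv2.imwrite("pics/w7.png",arm.camera("wrist"))
P=[.6441,.0075,-.1085,.1925,.147]
for y in(-.055,-.132): print(y,proj("scene",[P[0]+np.sin(.1085)*y,P[1]+np.cos(.1085)*y,P[3]+P[4]*y]))
for t in("hanger_grip","hanger_tread"):
  for r in arm.place_of("scene",t): print(t,r["p"],r["at"])
E
```

```text
12.9667 F [ 0.9 -0.7 -0.6] T [-0.06  -0.022 -0.016] tread [ 0.6386 -0.0454  0.1874] stand 0.0003 -0.0532 gap 0.00421919977381079 tool x [0.107 0.983 0.146] 0.06392974564534379
-0.055 [241.75421667 249.86564405]
-0.132 [231.06584869 231.33176187]
hanger_grip 0.73 [342.9, 250.3]
hanger_grip 0.72 [323.6, 142.2]
hanger_grip 0.64 [226.2, 213.7]
hanger_grip 0.22 [230.4, 232.0]
hanger_tread 0.89 [231.3, 233.5]
hanger_tread 0.85 [328.3, 156.8]
hanger_tread 0.85 [343.3, 265.0]
```

Call:
move_arm([
  [0.8,0,-2,0,0,0,-0.5],
  [1,0,-3,0,0,0,-0.5],
  [1,0,-3,0,0,0,-0.5],
  [1,0,-3,0,0,0,-0.5],
  [0,0,0,0,0,0,-0.5],
])

```text
t: 13.58
eef_pos: [0.6401, -0.0332, 0.3793]
orientation: [0.742, 0.667, 0.059, -0.044]
contact_force: [-0.2, -0.2, 1.1]
width: 0.064
gripper_force: 0.0
```

Run:
```python
from h import *
s=arm.sense(); print(s["t"],s["eef_pos"],s["contact_force"].round(1),abs(s["joint_velocities"]).max())
arm.camera("scene")
for t in("hanger_grip","hanger_tread","gate"):
  for r in (arm.place_of if t!="gate" else arm.outline_of)("scene",t): print(t,round(r["p"],2),r["at"])
```

```text
13.5833 [ 0.64009625 -0.03324441  0.37934351] [-0.2 -0.2  1.1] 0.10444442267737993
hanger_grip 0.98 [225.6, 212.5]
hanger_grip 0.63 [327.2, 143.5]
hanger_grip 0.62 [282.7, 188.5]
hanger_grip 0.58 [340.6, 250.5]
hanger_tread 0.77 [233.5, 229.3]
hanger_tread 0.67 [328.8, 157.8]
hanger_tread 0.63 [344.4, 266.6]
gate 0.47 [249.0, 279.5]
```

The hanger is resting at the stop and the gate reads closed. I'll let it settle briefly, then hand in.

Call:
move_arm([
  [0,0,0,0,0,0,-0.5],
  [0,0,0,0,0,0,-0.5],
  [0,0,0,0,0,0,-0.5],
  [0,0,0,0,0,0,-0.5],
  [0,0,0,0,0,0,-0.5],
])

```text
t: 14.2
eef_pos: [0.6397, -0.0342, 0.3708]
orientation: [0.742, 0.666, 0.055, -0.049]
contact_force: [0.3, 0.5, -0.0]
width: 0.064
gripper_force: 0.0
```

```bash
python3 -c "
from bench import arm
print(arm.job_done())"
```

```text
the job is handed in; nothing more can be done
None
```

I hooked the hanger on at the bay, pushed it through the gate, which closed behind it, and let go; it rolled to the stop (camera networks put it there; no picture was left to view it), and I handed the job in at 14.2 s.

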